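# Set and lock the feed-length dial of a stamping press

### The arm

A 7-joint arm with a two-finger parallel gripper is mounted at the origin on the work surface. World frame = base frame: x ahead of the robot, y to its left, z up, the work surface at z = 0. Lengths are in mm, angles in rad, forces in N, time in s.
With the tool pointing down it reaches from about 425 to 925 mm from the base axis. Payload 6.8 kg.
Tool frame: the origin (TCP) lies on the centre line of the jaws, within the pads' length; the fingertips stand 22 mm ahead of it and the grasp point (between the pads) lies 3 mm ahead of it; x points along the fingers, z is the direction in which the jaws open and shut, and the axes are right-handed (so a half turn about x gives the same grasp; the last joint's range is limited). The gripper opens to 88 mm and grips with 3 to 60 N. Pads are 20 mm wide; open, the fingers measure 115 mm over their backs; the gripper's body (75 mm by 178 mm) begins 61 mm behind the grasp point.
Start: joints at [-1.224, 0.477, 0.022, 1.555, -0.011, 1.109, -0.083], TCP at [296.515, 606.404, 244.664] pointing down, gripper open.
Joint ranges: [-2.96, 2.96], [-0.34, 2.1], [-1.41, 1.46], [0.24, 2.44], [-1.37, 4.51], [0.17, 1.92], [-2.96, 2.96]. Speed limits (rad/s): [2.39, 2.39, 3.14, 3.14, 3.14, 3.14, 3.14].

### API

Orientations are given as a rotation vector (axis times angle).
In Python, from station import robot, ungrasp, gripper_close, solver, imaging, hand_in, readout gives the robot as it stands. The module is installed in compiled form; this text tells all that it offers. Calls block until the motion is done:
- robot.movep(position, orientation): joint-space move of the TCP to a pose.
- robot.line_to(position, frame=None, velocity=150): straight line of the TCP; frame=None keeps the orientation; velocity is the mean speed in mm/s.
- robot.movej(angles): joint-space move.
- ungrasp() and gripper_close(f_grip=None): open the fingers fully, or close them until they stop; f_grip is the grip in N (None keeps the last).
- robot.sleep(seconds).
- solver.ik(position, orientation): joint angles nearest the present ones, or None.
- imaging.camera(name): name is "scene" or "side" or "wrist"; returns the picture (384x512x3 uint8, red, green, blue); there is no depth.
- imaging.camera_info(name): a dict with "fx", "fy", "cx", "cy" (pixels), "world_from_camera" (4x4, takes a point from camera to world coordinates); the wrist camera has in their place "hand_eye" (4x4, takes a point from camera to tool coordinates, whose origin is the TCP and whose axes are the tool frame's). Camera axes: x right, y down, z forward; pixel columns grow to the right and rows downward; lengths in mm; the calibration is good to about 2 mm. A picture is of the moment at which its call begins: read the wrist's pose just before it. camera_info takes no time and is no camera call.
A pose or a line that the arm cannot do raises robot.IKError and nothing moves.
- hand_in(): hands the job in, once; it reports no verdict.
Readings, each from a call of its own:
- readout.read_time_s(): time.
- readout.read_joint_positions(): joint angles.
- readout.read_joint_vel(): joint speeds.
- readout.read_joint_torque(): joint torques, N m.
- readout.read_position(): TCP position.
- readout.read_eef_rot(): TCP orientation.
- readout.read_ft_force(): force on the tool from outside, world axes, zero at the start.
- readout.read_moment(): the same for the moment, N m.
- readout.read_finger_gap(): finger opening in mm.
Only numpy, scipy, OpenCV 4.12 (cv2) and the standard library are available. Lean on these libraries where they do the work, as an engineer would, in place of code of your own. Each camera call takes 0.05 s, during which the arm holds its last target.

### The job

Push the feed dial round by its finger posts until its red index mark lines up with the green setting line, and let it come to rest there; then push the red-balled lock lever fully over, away from the dial, so that the setting is locked. Only push with the outside of the fingers: do not take a post or the lever's ball between the fingers, do not pull the dial up, and leave the tools and parts standing around alone. Finish clear of everything.

Things in the scene. Friction and masses are not known exactly. Their poses are not given: they have to be found in the camera images.
- unit: the dial unit, bolted down: a green base plate 220 mm (x) by 370 mm (y, from -250 to +120 mm of the origin), 30 mm thick, carrying a black round scale plate (radius 104 mm, top 50 mm above the table, white lines every 15 degrees), the dial and the lock lever. Origin: on the dial's axis, at table height. z up; its y axis points from the lever towards the dial; its yaw varies.
- dial_axis (a point): point on the dial's upright axis at the height of the dial's face, 64 mm above the table (a hub 28 mm across stands 6 mm above the face)
- index_mark (a point): outer end of the dial's red index mark, on the rim of the dial at 75 mm from its axis, at face height. The dial is an aluminium disc of radius 75 mm, turning freely both ways (at least one full turn each way) with a little friction (0.12 N m, about 2.5 N at a post); it stays where it is left.
- target_line (a point): where the red mark's outer end must come: 75 mm from the dial's axis, at face height, in line with the green setting line (a green bar 5 mm wide from 77 to 103 mm of the axis on the scale plate, 4 mm high, with a green tab 18 mm wide and 8 mm high at its outer end). It stays put.
- dial (a joint): angle of the dial (rad): the red mark's direction about the upright axis, counter-clockwise from above, from the unit's +x axis
- green_line (a joint): angle of the green setting line (rad), measured in the same way
- dial_lift (a joint): rise of the dial off its seat (m): 0 when seated; springs and its own weight hold it down with about 14 N and it must not be pulled up
- post_a (a point): centre of the top of one of three identical upright black finger posts on the dial (16 mm diameter, 32 mm tall above the dial's face, axis 50 mm from the dial's axis, 60 degrees counter-clockwise from the red mark seen from above). Its z axis is up.
- post_b (a point): centre of the top of one of three identical upright black finger posts on the dial (16 mm diameter, 32 mm tall above the dial's face, axis 50 mm from the dial's axis, 180 degrees counter-clockwise from the red mark seen from above). Its z axis is up.
- post_c (a point): centre of the top of one of three identical upright black finger posts on the dial (16 mm diameter, 32 mm tall above the dial's face, axis 50 mm from the dial's axis, 300 degrees counter-clockwise from the red mark seen from above). Its z axis is up.
- lock_lever (a joint): angle of the lock lever (rad): about 0 to 0.15 at the start (unlocked, leaning towards the dial), 1.0 at its end stop (locked, leaning away from the dial); friction only (about 2 N at the ball), it stays where it is left
- lock_ball (a point): centre of the red ball (24 mm diameter) on the end of the lock lever: a 10 mm rod that swings in the unit's y-z plane about a pivot at unit x 0, y -180 mm, 45 mm above the table, 75 mm from pivot to ball centre. It swings 0.5 rad either side of upright, moving towards the unit's -y; two grey bearing blocks 22 mm high flank its foot at unit x +-8 mm to +-38 mm.
- bushing: Bystander, loose, to be left alone. Brass ring 36 mm across, 28 mm tall, on the base plate beside the lever; origin under its centre.
- punch: Bystander, loose, to be left alone. Upright steel pin 26 mm across, 50 mm tall, on the base plate beside the lever; origin under its centre.
- oil_tin: Bystander, loose, to be left alone. Tin with a blue label, 64 mm across, 105 mm tall, beyond the unit; origin under its centre.
- grease_jar: Bystander, loose, to be left alone. Jar with a yellow label, 60 mm across, 80 mm tall, beyond the unit; origin under its centre.
- brush: Bystander, loose, to be left alone. Brush lying on the table beyond the lever end of the unit; origin under its middle, x along its length.
- bracket: Bystander, loose, to be left alone. Stamped steel angle bracket 60 by 30 by 30 mm lying on the table at the dial end of the unit; origin under its centre.

How it is judged:
By the outcome, as a careful person would: the job done as asked, in the order asked, and still so for the second after the job is handed in, with the robot touching nothing.
It also fails if it takes over 61 s, if anything falls off the work surface, if the arm or the gripper's body presses on something with over 40 N, if the wrist force passes 120 N, or if a joint passes its speed limit or range.

## Working session

There is one attempt and no reset: what is moved stays moved. The work goes in short steps, each a Python script; the robot and the scene stay as the last script left them, time stands still between calls to the robot, and variables do not carry over. Pictures are saved under pics/ and viewed, and the job is handed in when it is done.

```bash
mkdir -p pics; ls
python3 - <<'E'
from station import robot, imaging, readout
import cv2, numpy as np
print(readout.read_time_s(), readout.read_position(), readout.read_eef_rot(), readout.read_finger_gap())
for n in ["scene","side","wrist"]:
    im=imaging.camera(n); cv2.imwrite(f"pics/{n}0.png",cv2.cvtColor(im,cv2.COLOR_RGB2BGR))
    print(n,imaging.camera_info(n))
E
```

```text
pics
0.0 [296.31021272 605.87138127 243.7028118 ] [-0.86908817  1.3921228   0.86729437] 87.9173768414407
scene {'fx': 473.74749539222154, 'fy': 473.74749539222154, 'cx': 251.23693745963305, 'cy': 187.3168571103629, 'world_from_camera': array([[-2.18053930e-01,  6.79147448e-01, -7.00864629e-01,
         1.35148559e+03],
       [ 9.75872512e-01,  1.59969946e-01, -1.48601672e-01,
         1.95316621e+02],
       [ 1.11948307e-02, -7.16357704e-01, -6.97643401e-01,
         8.25674465e+02],
       [ 0.00000000e+00,  0.00000000e+00,  0.00000000e+00,
         1.00000000e+00]])}
side {'fx': 442.97158547951045, 'fy': 442.97158547951045, 'cx': 255.1163982936479, 'cy': 193.83199567970647, 'world_from_camera': array([[ 9.56596017e-01, -1.73032475e-01,  2.34486296e-01,
         3.57387927e+02],
       [-2.90540010e-01, -6.28669697e-01,  7.21360461e-01,
        -7.80838212e+02],
       [ 2.25956428e-02, -7.58178195e-01, -6.51655785e-01,
         8.15084612e+02],
       [ 0.00000000e+00,  0.00000000e+00,  0.00000000e+00,
         1.00000000e+00]])}
wrist {'fx': 284.6233843170923, 'fy': 284.6233843170923, 'cx': 255.21563863462015, 'cy': 186.9360317980214, 'hand_eye': array([[-1.94609388e-04, -2.55400825e-01,  9.66835240e-01,
        -1.38964710e+02],
       [ 6.34462351e-04, -9.66835095e-01, -2.55400659e-01,
         6.79354822e+01],
       [ 9.99999780e-01,  5.63717194e-04,  3.50197394e-04,
         5.51574088e-01],
       [ 0.00000000e+00,  0.00000000e+00,  0.00000000e+00,
         1.00000000e+00]])}
```

View pics/scene0.png

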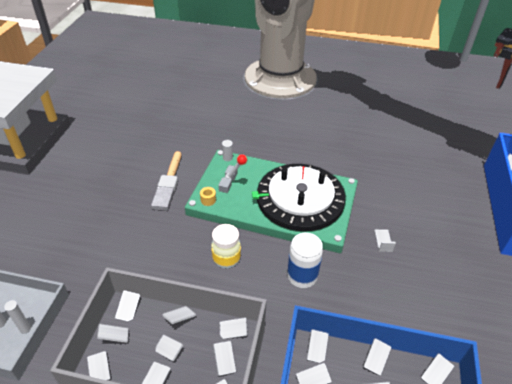

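View pics/side0.png

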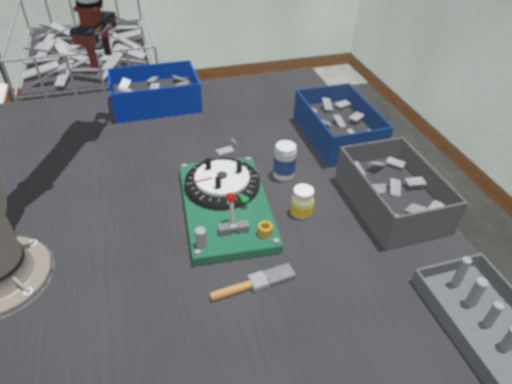

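View pics/wrist0.png

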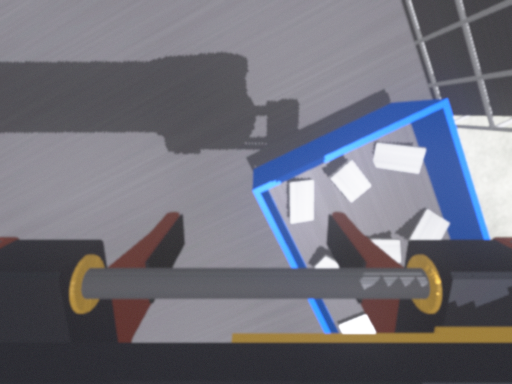

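The scene view shows the dial hub near (302,188), the red mark pointing to about (304,172), the green line at about (259,196) and the lock ball at (242,160). The side view shows the same unit at about (222,180). I'll enlarge both.

Run:
```python
import cv2
a=cv2.imread("pics/scene0.png")[130:260,180:370]; b=cv2.imread("pics/side0.png")[140:270,170:320]
cv2.imwrite("pics/scene0z.png",cv2.resize(a,None,fx=4.2,fy=4.2,interpolation=cv2.INTER_CUBIC))
cv2.imwrite("pics/side0z.png",cv2.resize(b,None,fx=4.5,fy=4.5,interpolation=cv2.INTER_CUBIC))
```

```text
(no output)
```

View pics/scene0z.png

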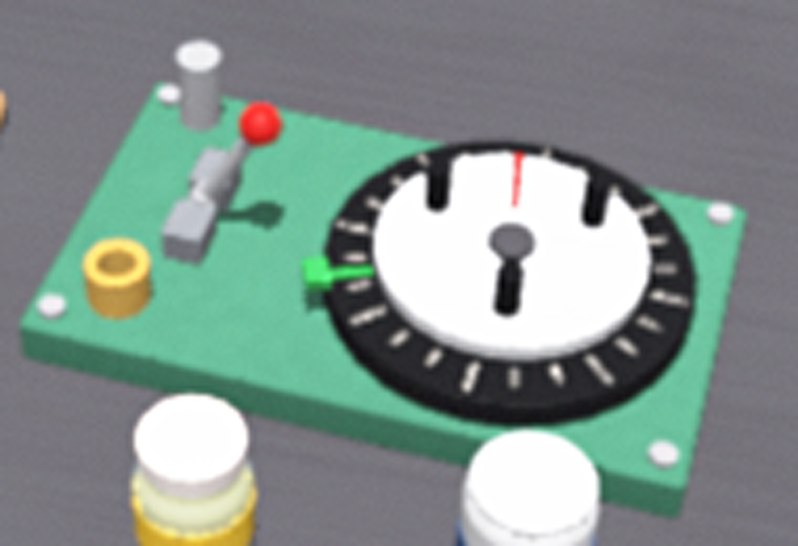

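View pics/side0z.png

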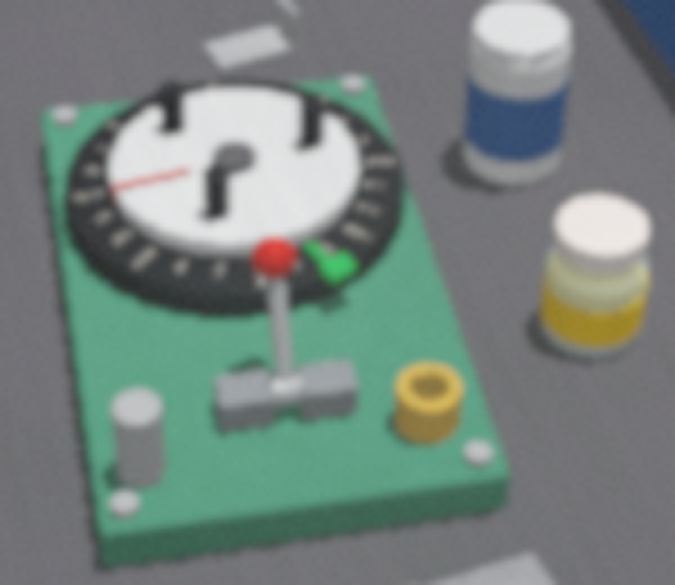

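```bash
cat > h.py <<'E'
import numpy as np
from scipy.optimize import least_squares
from scipy.spatial.transform import Rotation as R
def project(info,T,P):
    p=np.linalg.inv(T)@np.append(P,1); return np.array([info["fx"]*p[0]/p[2]+info["cx"],info["fy"]*p[1]/p[2]+info["cy"]])
def ray(info,T,uv,z):
    d=T[:3,:3]@np.array([(uv[0]-info["cx"])/info["fx"],(uv[1]-info["cy"])/info["fy"],1]); o=T[:3,3]
    return o+d*(z-o[2])/d[2]
def u2w(q,x,y,z):
    c,s=np.cos(q[2]),np.sin(q[2]); return np.array([q[0]+c*x-s*y,q[1]+s*x+c*y,z])
def pol(r,a,z): return (r*np.cos(a),r*np.sin(a),z)
def model(name,q):
    # q: x,y,yaw,dial,green,lever
    M={"hub":(0,0,70),"mark":pol(75,q[3],64),"gin":pol(77,q[4],52),"tab":pol(103,q[4],58),
     "ball":(0,-180+75*np.sin(.5-q[5]),45+75*np.cos(.5-q[5]))}
    for k,a in zip("abc",(60,180,300)):
        M["pt"+k]=pol(50,q[3]+np.radians(a),96); M["pb"+k]=pol(50,q[3]+np.radians(a),64)
    for k,(x,y) in {"LP":(110,-250),"LM":(-110,-250),"RM":(-110,120),"RP":(110,120)}.items(): M[k]=(x,y,30)
    return u2w(q,*M[name])
E
python3 - <<'E'
from h import *
from station import imaging
sc=dict(hub=(512,240),mark=(519,153),gin=(372,270),tab=(316,272),ball=(260,124),LP=(22,333),LM=(156,88),RM=(746,212),RP=(685,490))
sd=dict(hub=(236,156),mark=(110,188),gin=(312,243),tab=(340,265),ball=(275,258),LP=(508,483),LM=(100,540),RM=(42,112),RP=(370,80))
I={n:imaging.camera_info(n) for n in("scene","side")}
obs=[("scene",k,np.array(v)/4.2+(180,130)) for k,v in sc.items()]+[("side",k,np.array(v)/4.5+(170,140)) for k,v in sd.items()]
def res(q): return np.concatenate([project(I[c],I[c]["world_from_camera"],model(k,q))-uv for c,k,uv in obs])
h=ray(I["scene"],I["scene"]["world_from_camera"],obs[0][2],70);print(h)
s=least_squares(res,[h[0],h[1],0,3.1,-1.3,0.1],loss="soft_l1")
print(s.x.round(3),s.cost)
for (c,k,_),r in zip(obs,res(s.x).reshape(-1,2)): print(c,k,r.round(2))
for n in ("mark","tab","ball","pta","ptb","ptc"): print(n,model(n,s.x).round(1))
for n,uv in (("bushing",(117,262)),("punch",(199,58)),("tin",(530,480)),("jar",(192,435))):
    uv=np.array(uv)/4.2+(180,130);z=dict(bushing=58,punch=80,tin=105,jar=80)[n];p=ray(I["scene"],I["scene"]["world_from_camera"],uv,z)
    print(n,p.round(1))
np.save("q.npy",s.x)
E
```

```text
[565.14468583 147.24212253  70.        ]
[ 5.6324e+02  1.4571e+02 -8.6000e-02  3.2930e+00 -1.1180e+00  5.0000e-03] 11.619903724426441
scene hub [-0.54 -0.67]
scene mark [0.04 0.5 ]
scene gin [-0.56  0.93]
scene tab [ 1.67 -0.31]
scene ball [-0.33  0.47]
scene LP [-2.11 -2.37]
scene LM [-0.48 -2.02]
scene RM [ 0.18 -1.31]
scene RP [-0.41 -0.62]
side hub [-0.17 -0.44]
side mark [ 1.08 -0.15]
side gin [-0.24  0.16]
side tab [-0.52 -1.22]
side ball [-0.15 -0.06]
side LP [ 1.14 -1.62]
side LM [-0.15 -1.13]
side RM [-0.13 -0.68]
side RP [ 0.48 -1.36]
mark [488.4 140.8  64. ]
tab [600.1  49.5  58. ]
ball [550.8   1.9 111. ]
pta [541.1 100.9  96. ]
ptb [613.1 149.   96. ]
ptc [535.5 187.3  96. ]
bushing [619.3 -61.5  58. ]
punch [464.5 -55.2  80. ]
tin [757.9 180.4 105. ]
jar [746.9  15.2  80. ]
```

```bash
cat >> h.py <<'E'
def rot(phi):
    z=np.array([np.cos(phi),np.sin(phi),0]); x=np.array([0,0,-1.]); y=np.cross(z,x)
    return R.from_matrix(np.column_stack([x,y,z])).as_rotvec()
E
python3 - <<'E'
from h import *
from station import solver,readout
q=np.load("q.npy"); print(R.from_rotvec(readout.read_eef_rot()).as_matrix().round(2))
tot=(q[4]-q[3])%(2*np.pi); print("turn",tot)
for k,a in zip("abc",(60,180,300)):
  for s in (1,-1):
    print(k,s)
    for f in np.linspace(0,1,4):
        al=q[3]+q[2]+np.radians(a)+f*tot; t=np.array([-np.sin(al),np.cos(al),0])
        p=np.array([q[0]+50*np.cos(al),q[1]+50*np.sin(al),0])-22*t; p[2]=74+22
        j=solver.ik(p,rot(al+np.pi/2*s)); print("  ",p.round(0), None if j is None else np.round(j,2))
E
```

```text
[[-0.   -0.9   0.44]
 [-0.    0.44  0.9 ]
 [-1.   -0.   -0.  ]]
turn 1.8721797997056493
a 1
   [521. 111.  96.] [-0.71  0.48  0.49  2.04 -0.35  0.69 -0.46]
   [550.  93.  96.] [-0.59  0.5   0.4   1.98 -0.3   0.71  0.16]
   [583.  95.  96.] [-0.5   0.54  0.31  1.9  -0.23  0.74  0.73]
   [609. 116.  96.] [-0.42  0.56  0.17  1.82 -0.13  0.77  1.24]
a -1
   [521. 111.  96.] [-0.24  0.44 -0.11  2.01  0.07  0.69  2.29]
   [550.  93.  96.] [-0.09  0.49 -0.23  1.95  0.16  0.73  2.88]
   [583.  95.  96.] [-1.06  0.98  1.26  1.93 -1.07  1.12 -1.69]
   [609. 116.  96.] [-0.73  0.64  0.62  1.84 -0.5   0.82 -1.59]
b 1
   [615. 127.  96.] [-0.38  0.57  0.1   1.8  -0.08  0.78  1.4 ]
   [616. 161.  96.] [-0.3   0.58 -0.07  1.76  0.06  0.8   1.86]
   [597. 188.  96.] [-0.25  0.57 -0.21  1.78  0.16  0.8   2.35]
   [566. 200.  96.] [-0.18  0.56 -0.35  1.84  0.26  0.79  2.85]
b -1
   [615. 127.  96.] [-0.73  0.64  0.6   1.82 -0.48  0.82 -1.4 ]
   [616. 161.  96.] [-0.73  0.64  0.53  1.8  -0.42  0.82 -0.87]
   [597. 188.  96.] [-0.72  0.6   0.43  1.82 -0.34  0.79 -0.37]
   [566. 200.  96.] [-0.67  0.55  0.3   1.87 -0.22  0.75  0.12]
c 1
   [554. 200.  96.] [-1.24  0.98  1.26  1.94 -1.07  1.12 -2.07]
   [524. 184.  96.] [-0.96  0.57  0.68  2.   -0.52  0.75 -1.9 ]
   [509. 154.  96.] [-0.84  0.5   0.55  2.05 -0.39  0.7  -1.34]
   [515. 121.  96.] [-0.76  0.48  0.52  2.06 -0.37  0.69 -0.68]
c -1
   [554. 200.  96.] [-0.65  0.53  0.25  1.9  -0.19  0.74  0.31]
   [524. 184.  96.] [-0.57  0.47  0.15  1.97 -0.11  0.7   0.86]
   [509. 154.  96.] [-0.45  0.44  0.04  2.02 -0.03  0.68  1.45]
   [515. 121.  96.] [-0.29  0.44 -0.07  2.02  0.05  0.68  2.07]
```

Run:
```python
from h import *
from station import *
import cv2
from station import robot, gripper_close, imaging, readout
q=np.load("q.npy")
gripper_close(20)
al=q[3]+q[2]+np.radians(60); t=np.array([-np.sin(al),np.cos(al),0])
p=np.array([q[0]+50*np.cos(al),q[1]+50*np.sin(al),0])-31*t; p[2]=230
robot.movep(p,rot(al+np.pi/2))
pos,rv=readout.read_position(),readout.read_eef_rot()
im=imaging.camera("wrist"); np.savez("w1.npz",im=im,pos=pos,rv=rv)
cv2.imwrite("pics/wrist1.png",cv2.resize(cv2.cvtColor(im,cv2.COLOR_RGB2BGR),None,fx=1.56,fy=1.56,interpolation=cv2.INTER_CUBIC))
print(readout.read_time_s(),p,pos,rv,rot(al+np.pi/2),readout.read_finger_gap(),readout.read_ft_force())
```

```text
3.4833 [513.30599624 114.60487916 230.        ] [513.32226821 116.24416415 229.92499589] [ 0.35751165  1.54115109 -0.35711092] [ 0.35968586  1.54070475 -0.35968586] 0.5109719072895157 [-0.06162486 -0.25410497  0.35817885]
```

View pics/wrist1.png

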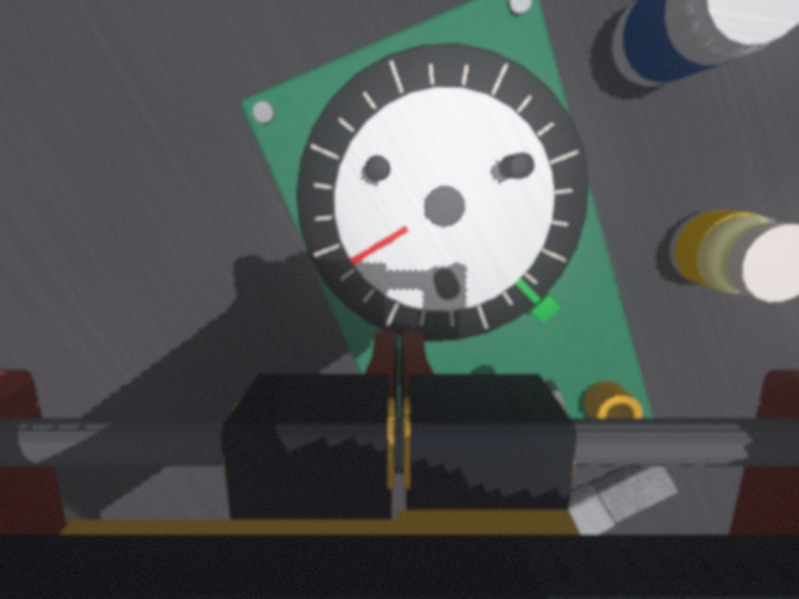

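The wrist view shows the hub at (444,206), the red mark end at (352,262), the green line from (517,280) to the tab at (545,309), and post a at (446,280). I'll measure these by colour.

```bash
cat >> h.py <<'E'
import cv2
def measure(im,pos,rv,info,hubguess,verbose=True):
    """returns axis xy (hub top), world angles of mark and green"""
    T=np.eye(4); T[:3,:3]=R.from_rotvec(rv).as_matrix(); T[:3,3]=pos; T=T@info["hand_eye"]
    hsv=cv2.cvtColor(im,cv2.COLOR_RGB2HSV).astype(int); H,S,V=hsv[...,0],hsv[...,1],hsv[...,2]
    c=project(info,T,np.array([*hubguess,70.]))
    yy,xx=np.mgrid[:im.shape[0],:im.shape[1]]
    near=np.hypot(xx-c[0],yy-c[1])<28
    m=(near&(V<150)).astype(np.uint8); n,l,st,cen=cv2.connectedComponentsWithStats(m)
    b=min(range(1,n),key=lambda i:np.hypot(*(cen[i]-c))+ (1e3 if st[i,4]<60 else 0))
    hub=ray(info,T,cen[b],70)
    W=lambda mask,z:np.array([ray(info,T,(u,v),z)[:2] for v,u in zip(*np.nonzero(mask))])
    red=W((S>110)&((H<10)|(H>172))&(V>70)&(np.hypot(xx-c[0],yy-c[1])<90),64); d=red-hub[:2]; r=np.hypot(*d.T); red=red[(r>20)&(r<80)]
    g=W((S>150)&(H>45)&(H<75)&(V>110)&(np.hypot(xx-c[0],yy-c[1])<140),54); r=np.hypot(*(g-hub[:2]).T); g=g[(r>76)&(r<98)]
    ang=lambda P:np.arctan2(*(P.mean(0)-hub[:2])[::-1])
    def line(P): # direction of the line itself, outward, and offset from hub
        m=P.mean(0);v=np.linalg.svd(P-m)[2][0]; v*=np.sign(v@(m-hub[:2])); dd=m-hub[:2]; return np.arctan2(v[1],v[0]),float(v[0]*dd[1]-v[1]*dd[0])
    if verbose: print("hub",cen[b],st[b],hub.round(1),"n",len(red),len(g),"line",line(red),line(g))
    return hub[:2],ang(red),ang(g)
E
python3 - <<'E'
from h import *
from station import imaging
q=np.load("q.npy"); d=np.load("w1.npz"); info=imaging.camera_info("wrist")
h,a,g=measure(d["im"],d["pos"],d["rv"],info,q[:2]); print(h,a,g,"turn",(g-a)%(2*np.pi), "prev",q[:2],q[3]+q[2]-2*np.pi,q[4]+q[2])
T=np.eye(4); T[:3,:3]=R.from_rotvec(d["rv"]).as_matrix(); T[:3,3]=d["pos"]; T=T@info["hand_eye"]
for n,uv in (("a",(446,278)),("b",(522,163)),("c",(379,166))): print(n,ray(info,T,np.array(uv)/1.5625,96).round(1),model("pt"+n,q).round(1))
print("mark",ray(info,T,np.array((351,263))/1.56,64),"tab",ray(info,T,np.array((545,308))/1.56,58), "gin",ray(info,T,np.array((517,280))/1.56,54))
E
```

```text
hub [284.34188034 131.93162393] [273 120  24  25 468] [563.9 147.3  70. ] n 134 35 line (np.float64(-3.0507584524660483), 0.2426016079755824) (np.float64(-1.1860639004678706), -3.178413310634351)
[563.87492668 147.25261087] -3.04617187729224 -1.2209311995368086 turn 1.8252406777554313 prev [563.24049155 145.71028349] -3.0766892825499164 -1.2045094828442673
a [544.7 109.   96. ] [541.1 100.9  96. ]
b [613.8 152.6  96. ] [613.1 149.   96. ]
c [537.3 188.1  96. ] [535.5 187.3  96. ]
mark [489.85670617 139.30795248  64.        ] tab [600.65919004  46.51463618  58.        ] gin [590.80002917  73.70662317  54.        ]
```

```bash
cat > push.py <<'E'
from h import *
from station import robot, imaging, readout
C=np.array([563.7,146.8])
def pose(al,off,z=96):
    t=np.array([-np.sin(al),np.cos(al)]); p=C+50*np.array([np.cos(al),np.sin(al)])-off*t
    return np.array([*p,z]),rot(al+np.pi/2)
def st(tag=""): print(tag,round(readout.read_time_s(),2),np.round(readout.read_position(),1),np.round(readout.read_ft_force(),1))
E
python3 - <<'E'
from push import *
al0=-3.046+np.radians(60); turn=1.825
p,o=pose(al0,33,130); robot.line_to(p,o); st("above")
p,o=pose(al0,33); robot.line_to(p,o,velocity=80); st("down")
p,o=pose(al0,23); robot.line_to(p,o,velocity=40); st("near")
for f in np.linspace(0,turn-0.12,10):
    p,o=pose(al0+f,21.75); robot.line_to(p,o,velocity=40); st(f"{f:.2f} {p.round(1)}")
import cv2
pos,rv=readout.read_position(),readout.read_eef_rot(); im=imaging.camera("wrist"); np.savez("w2.npz",im=im,pos=pos,rv=rv)
cv2.imwrite("pics/wrist2.png",cv2.cvtColor(im,cv2.COLOR_RGB2BGR))
s=imaging.camera("scene")[130:260,180:370]; cv2.imwrite("pics/scene2.png",cv2.resize(cv2.cvtColor(s,cv2.COLOR_RGB2BGR),None,fx=4,fy=4,interpolation=cv2.INTER_CUBIC))
E
```

```text
above 4.3 [513.5 115.1 130.6] [0.9 0.4 0. ]
down 4.88 [512.9 114.9  95.8] [ 0.4  0.6 -0.1]
near 5.28 [522.4 110.7  96.2] [ 1. -0.  0.]
0.00 [523.2 110.3  96. ] 5.53 [523.1 110.3  96. ] [ 0.2  0.3 -0.7]
0.19 [530.8 103.4  96. ] 5.93 [530.5 103.4  95.9] [-0.4  0.2 -0.5]
0.38 [539.5  97.9  96. ] 6.34 [539.2  97.8  95.9] [-1.1 -1.  -0.1]
0.57 [549.2  94.2  96. ] 6.75 [549.   94.2  95.9] [-0.7 -0.1  0.1]
0.76 [559.3  92.5  96. ] 7.16 [559.3  92.4  96. ] [-0.8  0.9 -0.7]
0.95 [569.6  92.6  96. ] 7.57 [569.6  92.6  96. ] [-0.6 -0.7  0.3]
1.14 [579.7  94.7  96. ] 7.97 [579.7  94.7  96. ] [-1.1 -0.6  0.2]
1.33 [589.3  98.6  96. ] 8.38 [589.2  98.7  96. ] [-0.6 -0.4 -0.8]
1.52 [597.9 104.3  96. ] 8.79 [597.8 104.3  96. ] [-0.3 -0.5 -0.3]
1.71 [605.3 111.5  96. ] 9.2 [605.3 111.5  96. ] [-1.   0.6  0. ]
```

View pics/wrist2.png

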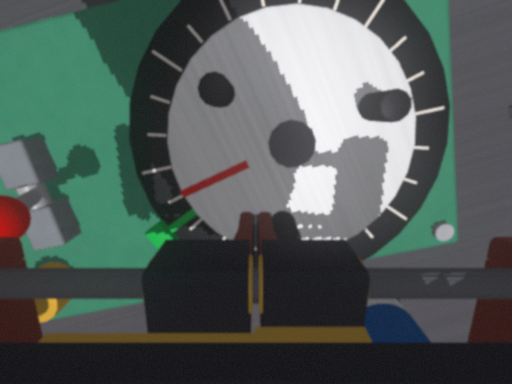

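View pics/scene2.png

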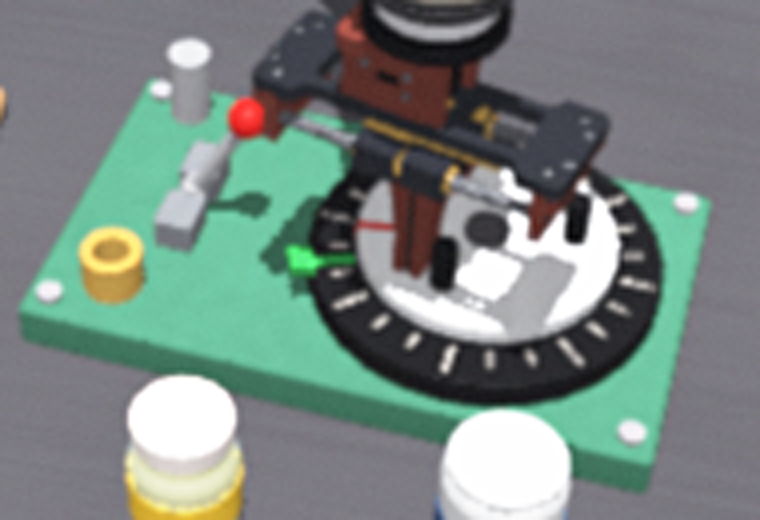

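The dial has turned and the finger sits behind post a. The mark end at (182,192) in the wrist view is still short of the green line at (195,212). I'll measure the remainder.

Run:
```python
from h import *
from station import imaging
d=np.load("w2.npz"); info=imaging.camera_info("wrist"); 
h,a,g=measure(d["im"],d["pos"],d["rv"],info,(563.7,146.8)); print(a,g,g-a)
im=cv2.cvtColor(d["im"],cv2.COLOR_RGB2BGR)[130:270,130:330]; cv2.imwrite("pics/w2z.png",cv2.resize(im,None,fx=4,fy=4,interpolation=cv2.INTER_CUBIC))
T=np.eye(4); T[:3,:3]=R.from_rotvec(d["rv"]).as_matrix(); T[:3,3]=d["pos"]; T=T@info["hand_eye"]
for al in (-1.22,): 
  for r,z in ((77,54),(103,54),(75,64),(0,70)): print(r,project(info,T,np.array([h[0]+r*np.cos(al),h[1]+r*np.sin(al),z])))
```

```text
Traceback (most recent call last):
  File "h.py", line 36, in measure
    g=W((S>150)&(H>45)&(H<75)&(V>110)&(np.hypot(xx-c[0],yy-c[1])<140),54); r=np.hypot(*(g-hub[:2]).T); g=g[(r>76)&(r<98)]
                                                                                        ~^~~~~~~~
ValueError: operands could not be broadcast together with shapes (0,) (2,)
```

```bash
python3 - <<'E'
from h import *
d=np.load("w2.npz"); hsv=cv2.cvtColor(d["im"],cv2.COLOR_RGB2HSV)
print(hsv[236,156:162],hsv[215,190:196],hsv[222,180:186],hsv[200,75:77],hsv[100,60:62])
d=np.load("w1.npz"); hsv=cv2.cvtColor(d["im"],cv2.COLOR_RGB2HSV); print(hsv[197,346:352],hsv[186,336:342],hsv[85,200:202])
E
sed -i 's/(S>150)&(H>45)&(H<75)&(V>110)/(S>140)\&(H>45)\&(H<72)\&(V>55)/' h.py
python3 - <<'E'
from h import *
from station import imaging
info=imaging.camera_info("wrist"); 
for n in ("w1","w2"):
  d=np.load(n+".npz")
  h,a,g=measure(d["im"],d["pos"],d["rv"],info,(563.7,146.8)); print(a,g,g-a)
im=cv2.cvtColor(d["im"],cv2.COLOR_RGB2BGR)[130:270,130:330]; cv2.imwrite("pics/w2z.png",cv2.resize(im,None,fx=4,fy=4,interpolation=cv2.INTER_CUBIC))
T=np.eye(4); T[:3,:3]=R.from_rotvec(d["rv"]).as_matrix(); T[:3,3]=d["pos"]; T=T@info["hand_eye"]
for al in (-1.22,): 
  for r,z in ((77,54),(103,54),(75,64),(0,70)): print(r,project(info,T,np.array([h[0]+r*np.cos(al),h[1]+r*np.sin(al),z])))
E
```

```text
[[ 69 192 183]
 [ 69 196 183]
 [ 69 191 184]
 [ 69 195 182]
 [ 69 197 184]
 [ 69 190 185]] [[ 69 181  93]
 [ 68 169  95]
 [ 67 161  92]
 [ 67 164  92]
 [ 67 155  84]
 [ 68 142  77]] [[ 68 183  92]
 [ 69 182  94]
 [ 69 181  93]
 [ 69 180  92]
 [ 68 169  89]
 [ 68 165  82]] [[ 78 120 138]
 [ 78 124 136]] [[ 78 133 138]
 [ 78 134 137]]
[[ 69 172 184]
 [ 68 167 186]
 [ 69 170 184]
 [ 69 172 185]
 [ 68 170 183]
 [ 68 171 183]] [[ 68 148 177]
 [ 68 153 187]
 [ 68 156 186]
 [ 68 151 183]
 [ 68 146 168]
 [ 67 129 144]] [[87 32 71]
 [90 21 72]]
hub [284.34188034 131.93162393] [273 120  24  25 468] [561.7 145.7  70. ] n 134 57 line (np.float64(-3.050539672120745), 0.24630866896669534) (np.float64(-1.232275883931377), 0.8909548850514142)
-3.045885148693966 -1.2223520218078299 1.8235331268861363
hub [290.05237243 143.60832587] [ 264  116   54   56 2234] [563.4 145.7  70. ] n 265 157 line (np.float64(-1.4293672870091088), 0.8313001556535484) (np.float64(-1.2134981760348054), -0.13518538814166803)
-1.40898944955044 -1.215086301737871 0.193903147812569
77 [193.76500198 210.53069608]
103 [164.82616733 232.14709218]
75 [192.89360738 214.0084069 ]
0 [290.05237243 143.60832587]
```

View pics/w2z.png

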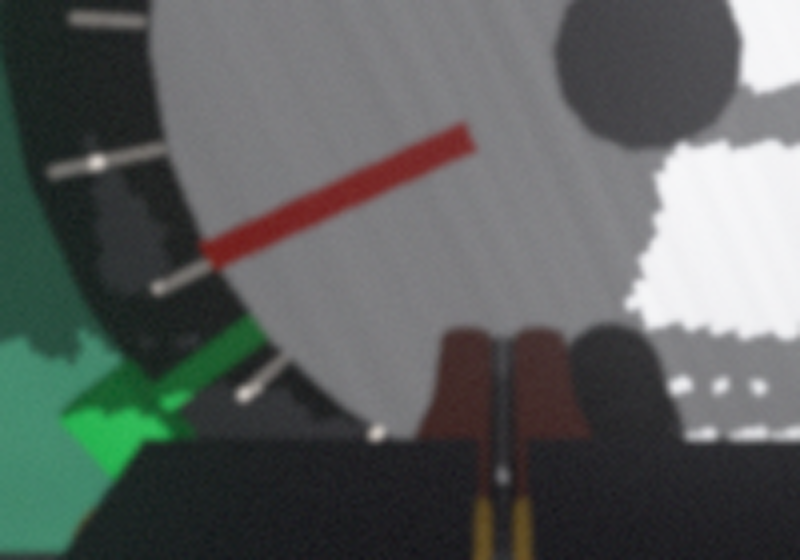

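```bash
cat >> push.py <<'E'
def look(n,save=None):
    pos,rv=readout.read_position(),readout.read_eef_rot(); im=imaging.camera("wrist"); np.savez(n+".npz",im=im,pos=pos,rv=rv)
    L=[]
    for _ in range(8):
        info=imaging.camera_info("wrist"); h,a,g=measure(im,pos,rv,info,(563.7,146.8),False); L.append([*h,a,g,g-a])
    L=np.array(L); print(n,"hub,mark,green,diff",L.mean(0).round(4),L.std(0).round(4)); measure(im,pos,rv,info,(563.7,146.8))
    cv2.imwrite(f"pics/{n}.png",cv2.resize(cv2.cvtColor(im,cv2.COLOR_RGB2BGR),None,fx=1.5,fy=1.5,interpolation=cv2.INTER_CUBIC))
    return L.mean(0)
E
python3 - <<'E'
from push import *
al0=-3.046+np.radians(60); f0=1.825-0.12
for f in (f0+0.07,f0+0.14): 
    p,o=pose(al0+f,21.75); robot.line_to(p,o,velocity=20); st(f"{f:.2f}")
look("w3")
E
```

```text
1.78 9.64 [607.6 114.2  96. ] [-0.7 -1.3  0.8]
1.85 9.98 [609.8 117.6  96. ] [-1.1 -2.1 -0.2]
w3 hub,mark,green,diff [ 5.636756e+02  1.467965e+02 -1.288000e+00 -1.222300e+00  6.570000e-02] [0. 0. 0. 0. 0.]
hub [292.63448276 143.6474645 ] [ 265  116   56   56 2465] [563.7 146.8  70. ] n 263 142 line (np.float64(-1.2929626622700618), 0.20837894030501936) (np.float64(-1.237063113995462), 1.2586320494589103)
```

View pics/w3.png

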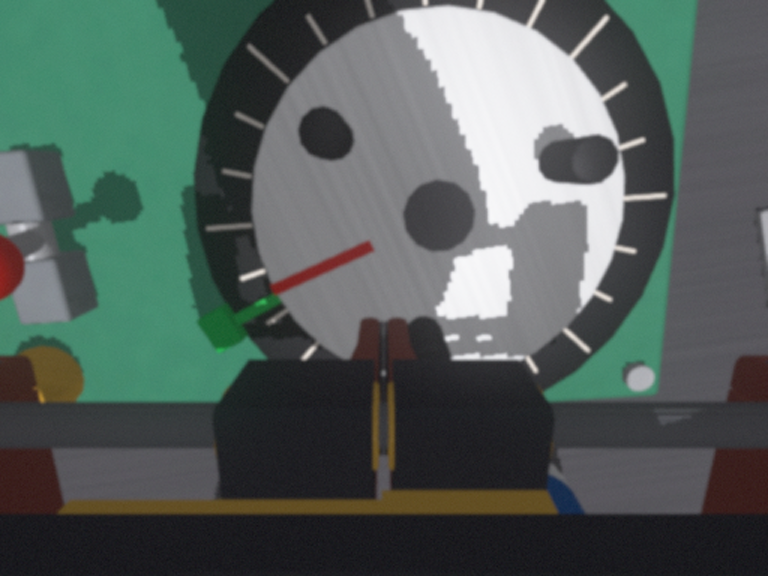

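The mark end at (272,290) sits just short of the green line at (278,298), about 0.05–0.066 rad. One more small push, then I'll back off and look from above.

Run:
```python
from push import *
al0=-3.046+np.radians(60); f=1.845+0.05
p,o=pose(al0+f,21.75); robot.line_to(p,o,velocity=12); st("push"); look("w4a")
p,o=pose(al0+f,31); robot.line_to(p,o,velocity=40); st("back")
robot.line_to(np.array([*p[:2],200]),velocity=150); st("up")
look("w4")
```

```text
push 10.41 [611.2 120.   96. ] [-0.4 -1.6 -0.9]
w4a hub,mark,green,diff [ 5.636922e+02  1.467783e+02 -1.237500e+00 -1.221800e+00  1.570000e-02] [0. 0. 0. 0. 0.]
hub [292.6474645  143.63448276] [ 265  116   56   56 2465] [563.7 146.8  70. ] n 264 143 line (np.float64(-1.243931490047991), 0.2681049719526456) (np.float64(-1.1536171821444), -5.814371472815072)
back 10.84 [610.4 110.6  96.1] [-0.3  0.   0.1]
up 11.68 [609.6 110.7 199.1] [-0.2 -0.2 -0.7]
w4 hub,mark,green,diff [ 5.603471e+02  1.438819e+02 -1.158500e+00 -1.178100e+00 -1.960000e-02] [0. 0. 0. 0. 0.]
hub [285.40677966 129.21549637] [274 119  27  26 413] [560.3 143.9  70. ] n 143 67 line (np.float64(-1.2459805462664106), 4.534675194890765) (np.float64(-1.2607082832311347), 7.4736266332071715)
```

View pics/w4.png

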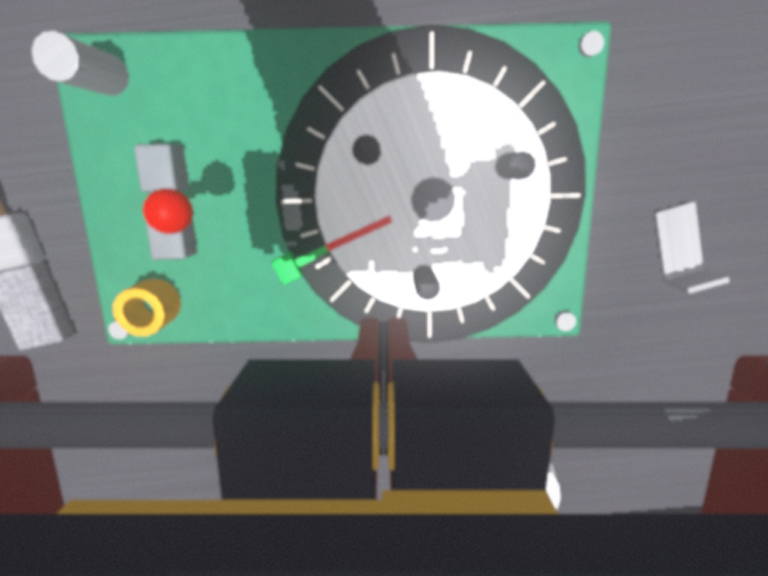

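View pics/w4a.png

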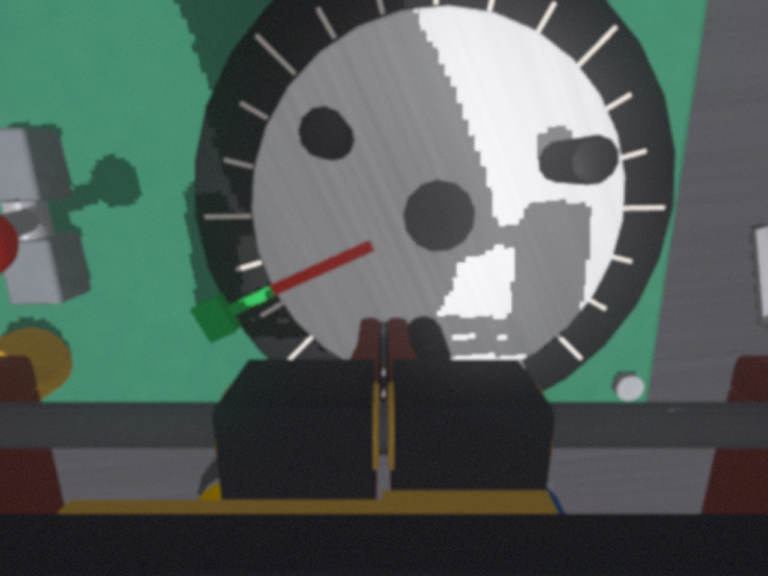

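Run:
```python
from h import *
from station import imaging
info=imaging.camera_info("wrist")
d=np.load("w4.npz"); im=cv2.cvtColor(d["im"],cv2.COLOR_RGB2BGR)
cv2.imwrite("pics/w4z.png",cv2.resize(im[110:200,170:310],None,fx=5.7,fy=5.7,interpolation=cv2.INTER_CUBIC))
```

```text
(no output)
```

View pics/w4z.png

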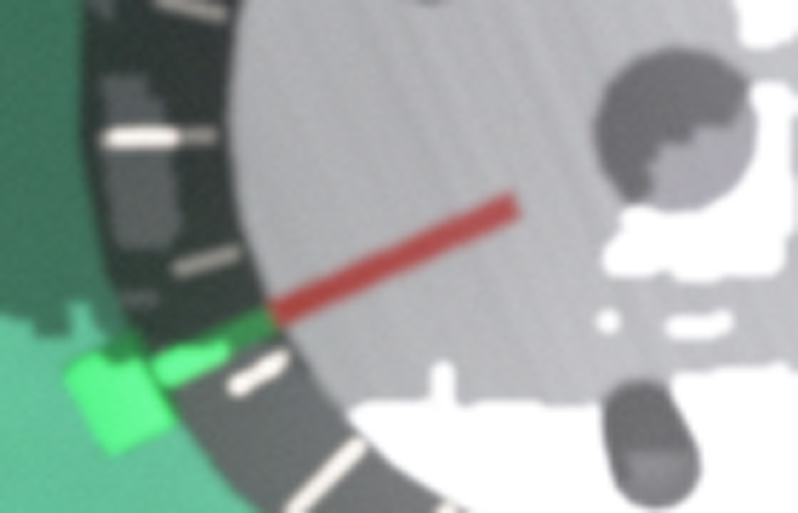

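Run:
```python
from h import *
from station import imaging
info=imaging.camera_info("wrist"); d=np.load("w4.npz")
T=np.eye(4); T[:3,:3]=R.from_rotvec(d["rv"]).as_matrix(); T[:3,3]=d["pos"]; T=T@info["hand_eye"]
w=lambda u,v,z: ray(info,T,((u+.5)/5.7-.5+170,(v+.5)/5.7-.5+110),z)[:2]
h=w(676,129,70); mi=w(514,206,64); mo=w(277,312,64); gi=w(273,324,54); go=w(160,369,54); tab=w(118,398,58)
A=lambda p:(np.arctan2(*(p-h)[::-1]).round(4),np.hypot(*(p-h)).round(1))
print(h,"mark",A(mi),A(mo),"green",A(gi),A(go),"tab",A(tab))
I={n:imaging.camera_info(n) for n in("scene","side")}
for n in I:
    s=imaging.camera(n); cv2.imwrite(f"pics/{n}4.png",cv2.cvtColor(s,cv2.COLOR_RGB2BGR))
b=cv2.imread("pics/side4.png")[150:210,175:265]; cv2.imwrite("pics/side4z.png",cv2.resize(b,None,fx=8,fy=8,interpolation=cv2.INTER_CUBIC))
b=cv2.imread("pics/scene4.png")[155:225,245:350]; cv2.imwrite("pics/scene4z.png",cv2.resize(b,None,fx=7,fy=7,interpolation=cv2.INTER_CUBIC))
```

```text
[563.33892068 146.23548896] mark (np.float64(-1.2085), np.float64(29.3)) (np.float64(-1.2359), np.float64(73.7)) green (np.float64(-1.2011), np.float64(77.3)) (np.float64(-1.2218), np.float64(99.3)) tab (np.float64(-1.213), np.float64(107.4))
```

View pics/side4z.png

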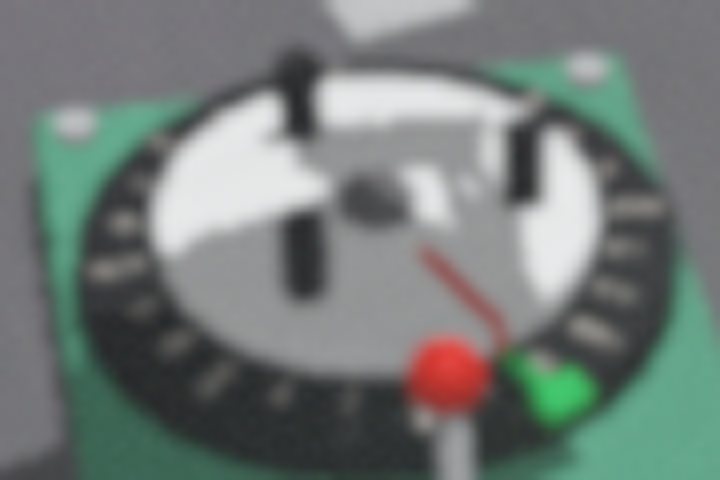

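View pics/scene4z.png

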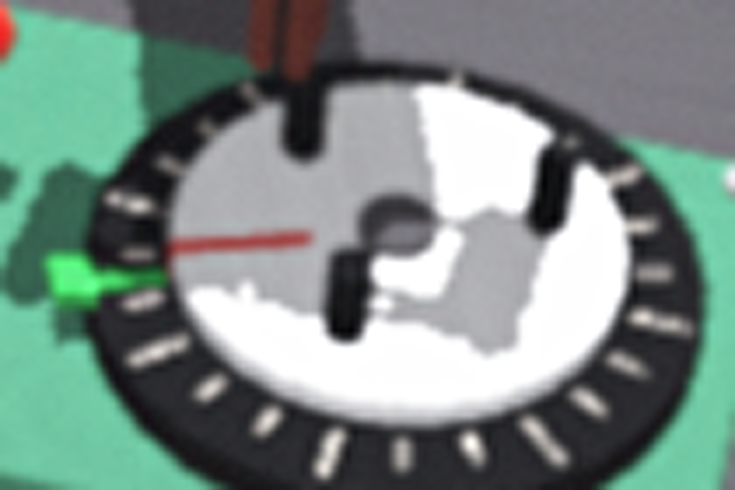

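Run:
```python
from push import *
al=-3.046+np.radians(60)+1.895; y=-np.array([np.cos(al),np.sin(al)]); a=-1.22
tcp=C+60*np.array([np.cos(a),np.sin(a)])-68*y; print(tcp)
robot.line_to(np.array([*tcp,155]),velocity=150); robot.sleep(0.3); st("view")
pos,rv=readout.read_position(),readout.read_eef_rot(); im=imaging.camera("wrist"); np.savez("w5.npz",im=im,pos=pos,rv=rv)
b=cv2.cvtColor(im,cv2.COLOR_RGB2BGR); cv2.imwrite("pics/w5.png",b)
info=imaging.camera_info("wrist")
T=np.eye(4); T[:3,:3]=R.from_rotvec(rv).as_matrix(); T[:3,3]=pos; T=T@info["hand_eye"]; print(T[:3,3])
g=project(info,T,np.array([*(C+55*np.array([np.cos(a),np.sin(a)])),60])); print(g)
x0,y0=int(g[0]-75),max(0,int(g[1]-60)); print(x0,y0)
cv2.imwrite("pics/w5z.png",cv2.resize(b[y0:y0+115,x0:x0+155],None,fx=5,fy=5,interpolation=cv2.INTER_CUBIC))
```

```text
[651.95272536  83.40814122]
view 12.73 [651.9  84.  155.7] [ 0.4 -1.2 -0. ]
[584.34575864  91.0313043  294.64343053]
[260.08523322 108.67565244]
185 48
```

View pics/w5z.png

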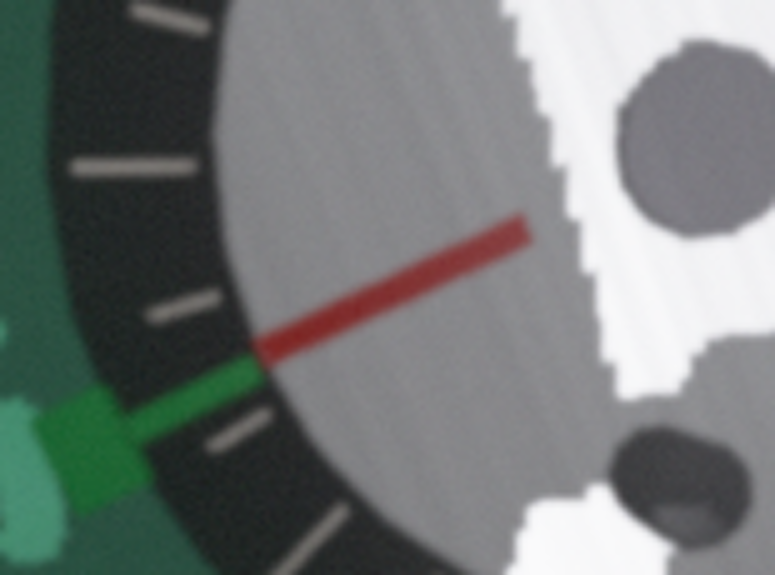

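View pics/w5.png

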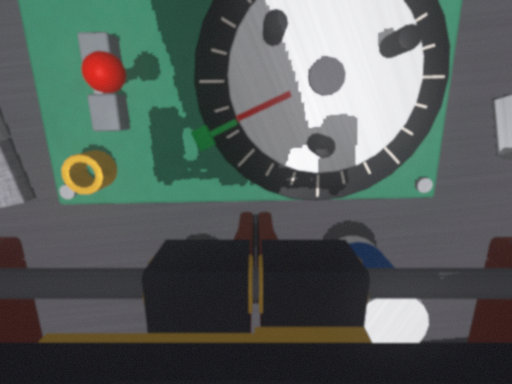

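Run:
```python
from h import *
from station import imaging
info=imaging.camera_info("wrist"); d=np.load("w5.npz")
im=d["im"];pos,rv=d["pos"],d["rv"]
T=np.eye(4); T[:3,:3]=R.from_rotvec(rv).as_matrix(); T[:3,3]=pos; T=T@info["hand_eye"]
hsv=cv2.cvtColor(im,cv2.COLOR_RGB2HSV).astype(int); H,S,V=hsv[...,0],hsv[...,1],hsv[...,2]
# subpixel: weighted
w=lambda u,v,z: ray(info,T,((u+.5)/5-.5+185,(v+.5)/5-.5+48),z)[:2]
# hub ellipse
near=np.zeros(V.shape,np.uint8); cv2.circle(near,(326,76),26,1,-1)
m=((V<190)&(near>0)).astype(np.uint8); n,l,stt,cen=cv2.connectedComponentsWithStats(m); b=l[76,326]; print(cen[b],stt[b])
hm=(l==b).astype(np.uint8); hm=cv2.morphologyEx(hm,cv2.MORPH_OPEN,np.ones((7,7),np.uint8)); cs=max(cv2.findContours(hm,0,1)[0],key=len); (cx,cy),ax,_=cv2.fitEllipse(cs); print("ell",cx,cy,ax)
for hub in (cen[b],(cx,cy)):
    h=ray(info,T,hub,70)[:2]
    for mask,z,lo,hi in ((((S>80)&((H<10)|(H>172))),64,26,74),((S>120)&(H>55)&(H<73)&(V>50),54,78,93)):
        P=np.array([ray(info,T,(u,v),z)[:2] for v,u in zip(*np.nonzero(mask&(np.hypot(*(np.indices(V.shape)[::-1]-np.array([240,115])[:,None,None]))<80)))])
        dd=P-h;r=np.hypot(*dd.T); P=P[(r>lo)&(r<hi)&(abs(np.arctan2(*dd.T[::-1])+1.22)<.2)]; mm=P.mean(0); v=np.linalg.svd(P-mm)[2][0]; v*=np.sign(v@(mm-h))
        print(h.round(1),z,len(P),"ang",np.arctan2(*(mm-h)[::-1]).round(4),"dir",np.arctan2(v[1],v[0]).round(4),"pt",mm+v*(76-np.hypot(*(mm-h))))
```

```text
[326.03460208  75.50519031] [ 308   56   37   40 1156]
ell 326.0465087890625 75.40879821777344 (35.8768196105957, 38.98969650268555)
[564.1 145.8] 64 345 ang -1.2386 dir -1.2466 pt [588.70962666  73.91332519]
[564.1 145.8] 54 124 ang -1.2183 dir -1.208 pt [590.2569397  74.4601643]
[564.  145.8] 64 345 ang -1.2375 dir -1.2466 pt [588.69933913  73.94393686]
[564.  145.8] 54 124 ang -1.2176 dir -1.208 pt [590.24506294  74.49145083]
```

```bash
cat >> push.py <<'E'
def check(n,hubpx_from_proj=True):
    robot.sleep(0.3)
    pos,rv=readout.read_position(),readout.read_eef_rot(); im=imaging.camera("wrist"); np.savez(n+".npz",im=im,pos=pos,rv=rv)
    info=imaging.camera_info("wrist"); T=np.eye(4); T[:3,:3]=R.from_rotvec(rv).as_matrix(); T[:3,3]=pos; T=T@info["hand_eye"]
    hsv=cv2.cvtColor(im,cv2.COLOR_RGB2HSV).astype(int); H,S,V=hsv[...,0],hsv[...,1],hsv[...,2]
    g=project(info,T,np.array([*C,70])); gi=tuple(int(round(x)) for x in g)
    near=np.zeros(V.shape,np.uint8); cv2.circle(near,gi,26,1,-1)
    l=cv2.connectedComponents(((V<190)&(near>0)).astype(np.uint8))[1]; hm=(l==l[gi[1],gi[0]]).astype(np.uint8)
    hm=cv2.morphologyEx(hm,cv2.MORPH_OPEN,np.ones((7,7),np.uint8)); cs=max(cv2.findContours(hm,0,1)[0],key=len); hub,ax,_=cv2.fitEllipse(cs)
    h=ray(info,T,hub,70)[:2]; out=[]
    for mask,z,lo,hi in ((((S>80)&((H<10)|(H>172))),64,26,74),((S>120)&(H>55)&(H<73)&(V>50),54,78,93)):
        P=np.array([ray(info,T,(u,v),z)[:2] for v,u in zip(*np.nonzero(mask&(np.hypot(*(np.indices(V.shape)[::-1]-g[:,None,None]))<150)))])
        dd=P-h;r=np.hypot(*dd.T); P=P[(r>lo)&(r<hi)&(abs(np.arctan2(*dd.T[::-1])+1.22)<.2)]; mm=P.mean(0); v=np.linalg.svd(P-mm)[2][0]; v*=np.sign(v@(mm-h))
        pt=mm+v*(76-np.hypot(*(mm-h))); out.append((np.arctan2(*(mm-h)[::-1]),pt,len(P),np.arctan2(v[1],v[0])))
    print(n,"hub",h.round(1),np.round(ax,1),"n",out[0][2],out[1][2],"ang diff",(out[1][0]-out[0][0]).round(4),"rim diff mm",(out[1][1]-out[0][1]).round(2),"dirs",out[0][3].round(3),out[1][3].round(3))
    b=cv2.cvtColor(im,cv2.COLOR_RGB2BGR); c=project(info,T,np.array([*(C+60*np.array([.344,-.939])),60])).astype(int); x0=max(0,c[0]-75);y0=max(0,c[1]-60)
    cv2.imwrite(f"pics/{n}z.png",cv2.resize(b[y0:y0+115,x0:x0+155],None,fx=5,fy=5,interpolation=cv2.INTER_CUBIC))
E
python3 - <<'E'
from push import *
al=-3.046+np.radians(60)+1.895
p,o=pose(al,31,130); robot.line_to(p,o,velocity=200)
p,o=pose(al,31); robot.line_to(p,o,velocity=80)
p,o=pose(al,23); robot.line_to(p,o,velocity=40)
p,o=pose(al+.02,21.75); robot.line_to(p,o,velocity=10); st("push"); 
p,o=pose(al,31); robot.line_to(p,o,velocity=40)
robot.line_to(np.array([*p[:2],155]),velocity=150)
robot.line_to([651.95,83.41,155],rot(al+np.pi/2),velocity=150); st("view")
check("w6")
E
```

```text
push 14.52 [611.8 120.6  96. ] [-0.3 -1.1  1.7]
view 15.95 [651.1  83.5 153.7] [-0.6  0.4  0.2]
w6 hub [564.1 145.8] [36.1 39. ] n 343 128 ang diff 0.0067 rim diff mm [0.5  0.17] dirs -1.237 -1.196
```

View pics/w6z.png

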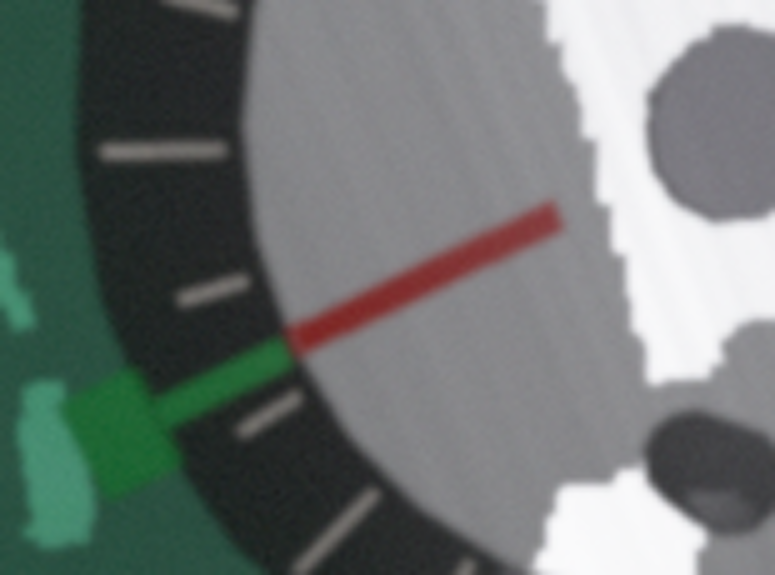

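The mark now meets the green line's inner end at about (292,345), still about 0.007 rad short. One last fine nudge.

Run:
```python
from push import *
al=-3.046+np.radians(60)+1.895
p,o=pose(al,31,130); robot.line_to(p,o,velocity=200)
p,o=pose(al,31); robot.line_to(p,o,velocity=80)
p,o=pose(al,23.5); robot.line_to(p,o,velocity=40)
p,o=pose(al+.028,21.75); robot.line_to(p,o,velocity=10); st("push"); 
p,o=pose(al,31); robot.line_to(p,o,velocity=40)
robot.line_to(np.array([*p[:2],155]),velocity=150)
robot.line_to([651.95,83.41,155],rot(al+np.pi/2),velocity=150); st("view")
check("w7")
```

```text
push 18.12 [612.  120.8  96. ] [-0.1 -2.2  0.6]
view 19.56 [651.1  83.4 153.8] [-0.7  0.7 -0.2]
w7 hub [564.1 145.8] [36.1 38.9] n 340 131 ang diff 0.002 rim diff mm [0.55 0.19] dirs -1.225 -1.253
```

View pics/w7z.png

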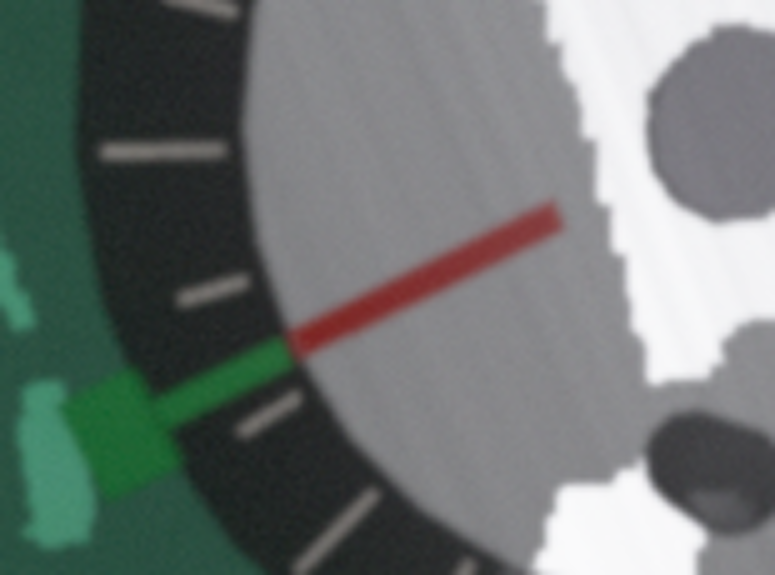

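Dial aligned within about 0.3°. Next is the lever: I'll check the unit yaw and ball position in w4, then push.

Run:
```python
from h import *
from station import imaging
info=imaging.camera_info("wrist"); d=np.load("w4.npz")
T=np.eye(4); T[:3,:3]=R.from_rotvec(d["rv"]).as_matrix(); T[:3,3]=d["pos"]; T=T@info["hand_eye"]
w=lambda u,v,z: ray(info,T,np.array((u,v))/1.5,z)[:2]
LP=w(107,343,30);RM=w(610,23,30);RP=w(580,334,30);LM=w(55,40,30);b=w(167,211,111)
print(LP,RP,RM,"yaw",-np.arctan2(*(RP-LP)), -np.arctan2(*(RM-LM)),"ball",b)
q=np.load("q.npy"); q[:2]=564,146.3; print(model("ball",q))
```

```text
[ 650.83269514 -108.91455881] [680.9565968  256.23084801] [467.35272627 272.47892553] yaw -0.08231197192635523 -0.07579502753297174 ball [552.30257835   2.15799873]
[551.5664838    2.4415912  111.00957336]
```

```bash
cat > lev.py <<'E'
from push import *
Q=np.array([564.,146.3,-0.083]); O=rot(np.pi/2+Q[2]); ny=np.array([np.sin(Q[2]),-np.cos(Q[2]),0])
def L(y,z): return u2w(Q,0,y,z)
def fd(n=3): return np.mean([readout.read_ft_force() for _ in range(n)],0)@ny
E
python3 - <<'E'
from lev import *
robot.line_to(L(-100,165),O,velocity=150); st("above")
robot.line_to(L(-100,124),O,velocity=80); robot.sleep(.2); st("down"); f0=fd(); print("f0",f0)
robot.line_to(L(-118,124),O,velocity=40)
y=-118
while y>-193:
    y-=5; robot.line_to(L(y,124),O,velocity=40); f=fd(); print(y,round(f-f0,1),end="; ")
    if f-f0<-9: break
st("end"); np.save("y.npy",y)
for n in ("side","scene"):
    s=imaging.camera(n); s=s[150:270,150:280] if n=="side" else s[120:240,190:340]
    cv2.imwrite(f"pics/{n}8z.png",cv2.resize(cv2.cvtColor(s,cv2.COLOR_RGB2BGR),None,fx=4.5,fy=4.5,interpolation=cv2.INTER_CUBIC))
E
```

```text
above 20.75 [556.6  47.1 165.3] [ 0.4 -0.2  0.4]
down 21.62 [556.1  46.7 124.6] [ 0.2  0.1 -0.4]
f0 -0.15368171100975087
-123 -0.2; -128 -2.4; -133 -2.3; -138 -0.6; -143 -0.2; -148 -0.4; -153 -0.3; -158 0.1; -163 -0.6; -168 -0.4; -173 -0.3; -178 0.5; -183 0.5; -188 0.1; -193 -0.8; end 26.34 [547.9 -46.5 124. ] [ 0.2  0.9 -0.3]
```

View pics/side8z.png

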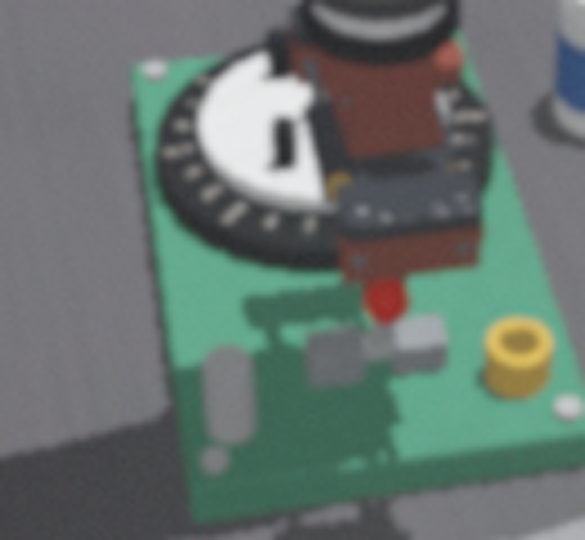

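View pics/scene8z.png

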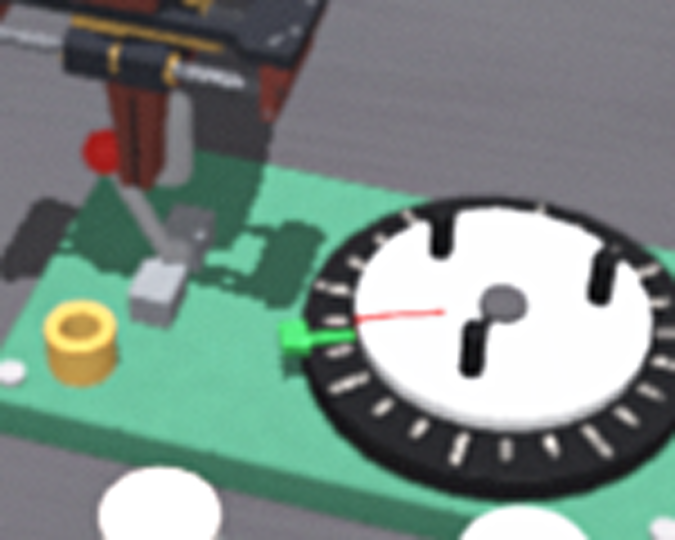

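Finger has pushed the ball (scene crop (103,150)) over. I'll continue in 1 mm steps until the end stop is felt.

Run:
```python
from lev import *
y=float(np.load("y.npy")); f0=-.15
while y>-206:
    y-=1; robot.line_to(L(y,124),O,velocity=15); f=fd(); print(y,round(f-f0,1),end="; ")
    if f-f0<-9: break
st("end"); np.save("y.npy",y)
```

```text
-194.0 -0.4; -195.0 -2.0; -196.0 -4.9; -197.0 -5.8; -198.0 -8.9; -199.0 -11.3; end 27.94 [547.9 -47.9 124. ] [ 1.3 11.4 -1.1]
```

Run:
```python
from lev import *
robot.line_to(L(-180,124),O,velocity=60); robot.line_to(L(-165,165),O,velocity=100); st("up")
robot.line_to(L(-130,230),O,velocity=150)
al=-3.046+np.radians(60)+1.895
robot.line_to([651.95,83.41,170],rot(al+np.pi/2),velocity=200); st("view")
check("w9"); im=np.load("w9.npz")["im"]; cv2.imwrite("pics/w9.png",cv2.cvtColor(im,cv2.COLOR_RGB2BGR))
robot.line_to([651.95,83.41,300],velocity=200); robot.movep([420,480,300],rot(al+np.pi/2)); st("park")
for n in ("side","scene"):
    s=imaging.camera(n); s=s[150:270,150:320] if n=="side" else s[120:280,190:370]
    cv2.imwrite(f"pics/{n}9z.png",cv2.resize(cv2.cvtColor(s,cv2.COLOR_RGB2BGR),None,fx=3.7,fy=3.7,interpolation=cv2.INTER_CUBIC))
```

```text
up 28.99 [550.2 -18.4 164.9] [-0.  -0.7  0.7]
view 30.45 [651.4  82.3 169.8] [ 0.4 -1.   1. ]
w9 hub [564.2 145.8] [33.4 36.3] n 296 111 ang diff 0.0023 rim diff mm [0.19 0.07] dirs -1.225 -1.216
park 33.28 [421.5 478.7 299.8] [ 0.5 -0.5 -0.7]
```

View pics/w9.png

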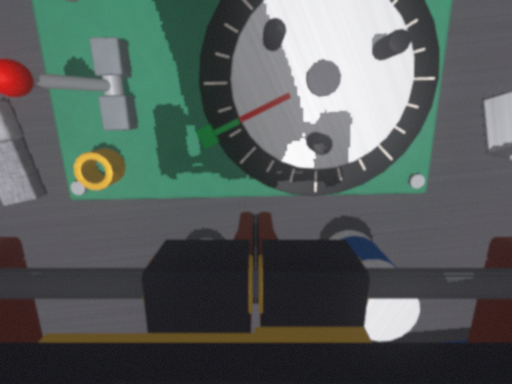

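View pics/scene9z.png

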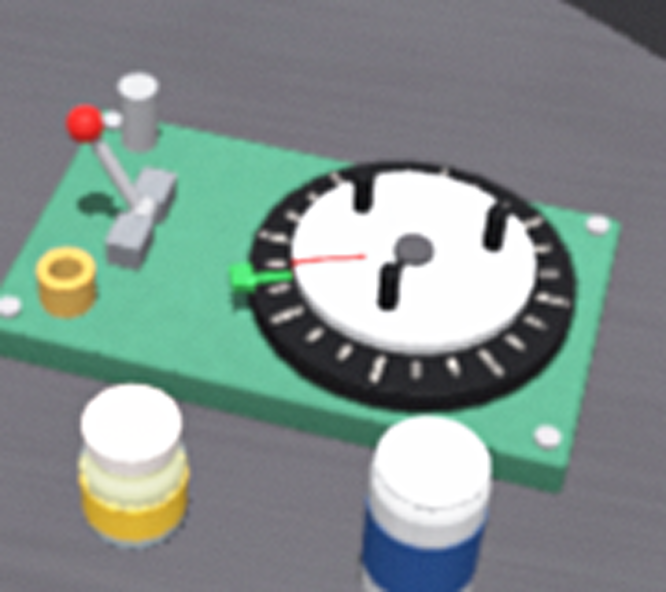

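View pics/side9z.png

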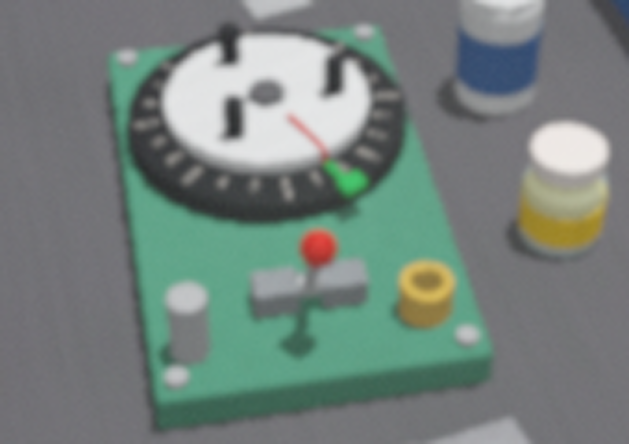

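View pics/w9z.png

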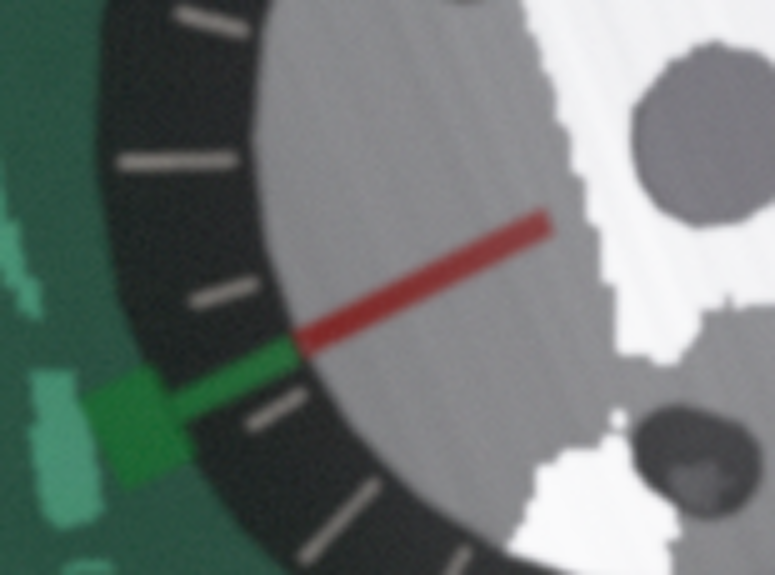

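Mark and green line are collinear at (300,345) in the wrist crop, and the ball is over on the far side. A last check of the lever angle and bystanders, then I'll hand in.

Run:
```python
from h import *
from station import imaging, hand_in, readout
I={n:imaging.camera_info(n) for n in("scene","side")}
obs={"scene":np.array((85,124))/3.7+(190,120),"side":np.array((318,246))/3.7+(150,150)}
q=[564,146.3,-.083,0,0,0]
f=lambda l:np.concatenate([project(I[n],I[n]["world_from_camera"],model("ball",q[:5]+[l[0]]))-obs[n] for n in I])
s=least_squares(f,[0.8]); print("lever",s.x,s.fun.round(2))
im=cv2.cvtColor
for n,uv in (("bushing",(66,264)),("punch",(139,85)),("tin",(431,459)),("jar",(132,421))):
    z=dict(bushing=58,punch=80,tin=105,jar=80)[n]; print(n,ray(I["scene"],I["scene"]["world_from_camera"],np.array(uv)/3.7+(190,120),z).round(1))
print(readout.read_time_s()); hand_in()
```

```text
lever [0.97363703] [ 0.17  0.5   0.63 -0.05]
bushing [616.1 -62.4  58. ]
punch [461.2 -55.5  80. ]
tin [757.2 180.9 105. ]
jar [747.5  15.3  80. ]
33.3833
the job is handed in; nothing more can be done
```

I turned the dial about 105° counter-clockwise by pushing post a with the outside of the closed fingers. The red mark now lines up with the green setting line. I then pushed the lock lever over to its end stop, parked the arm clear of everything and handed in at 33.4 s.

- **Dial:** after locking, the wrist view put the mark within 0.002 rad of the green line, or about 0.2 mm at the rim. The view before that gave 0.002 rad by angle but about 0.6 mm at the rim, so the true error could be around 0.3°. An automatic reading from the wrist camera during the alignment disagreed because a shadow fell on the hub. I discarded it and took a cleaner view.
- **Lever:** I felt the end stop, with the force climbing to about 11 N and almost no further movement. The scene and side pictures then gave a lever angle of about 0.97 rad, against 1.0 at the stop, which is within the measuring error.
- **Bystanders:** the bushing, punch, tin and jar measured within about 3.5 mm of where they started, which is picture-reading accuracy. I did not measure the brush or bracket, and the arm never went near either of them.

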